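# Put the mallet and the gouge away in the tool chest

### The arm

A 7-joint arm with a two-finger parallel gripper is mounted at the origin on the work surface. World frame = base frame: x ahead of the robot, y to its left, z up, the work surface at z = 0. Lengths are in m, angles in rad, forces in N, time in s.
With the tool pointing down it reaches from about 0.425 to 0.925 m from the base axis. Payload 6.8 kg.
Tool frame: the origin (TCP) lies between the finger pads; the fingertips stand r.tips_ahead ahead of it and the grasp point (between the pads) lies 5 mm behind it (r.tips_ahead is the distance from the TCP to the fingertips, in m); z points along the fingers, y is the line along which they close (so a half turn about z gives the same grasp; the last joint's range is limited). The gripper opens to 85 mm and grips with 20 to 120 N. Pads are 22 mm wide; open, the fingers measure 114 mm over their backs; the gripper's body (76 mm by 85 mm) begins 54 mm behind the grasp point. The pads swing forward as they close: fully open they stand 13 mm farther back than shut.
Start: joints at [1.168, 0.477, 0.022, 1.555, -0.011, 1.109, -0.083], TCP at [0.196, -0.646, 0.245] pointing down, gripper open.
Joint ranges: [-2.96, 2.96], [-0.34, 2.1], [-1.41, 1.46], [0.24, 2.44], [-1.37, 4.51], [0.17, 1.92], [-2.96, 2.96]. Speed limits (rad/s): [2.39, 2.39, 3.14, 3.14, 3.14, 3.14, 3.14].

### API

Orientations are given as a rotation vector (axis times angle).
In Python, from bench import r gives the robot as it stands.
- The arm moves only by the tool move_arm, never from a script. Its argument "rows" is one flat list of numbers, 4 for each row, row after row: the shift along the tool's x, y, z in cm, then the turn about the tool's z in degrees. In form: [tx, ty, tz, twist, tx, ty, tz, twist, ...]. A call has 1 to 10 rows; each row is the pose to reach, as a shift and turn from the pose commanded when the call began, along the tool's axes at that moment; what a row does not reach only later rows make up. A row lasts 1/8 s, in which the tool goes at most 62.5 mm and 10.7 degrees, less where a joint would pass 70% of its speed; a pose out of reach is approached as far as the arm can. A call with a gripper value outside its range is refused whole. "fingers" is the opening, from 0 (shut) to 1 (fully open), set as the call begins (left out, the last holds). The fingers move at their own pace and stop on an object; "newtons" is the grip in N (left out, the last holds). Time passes only in rows, so rows that repeat a pose let the fingers close. It gives the time, the measured TCP pose, the force, the opening and the grip force at its end, in the units of the state.
- r.get_obs(): the state, without advancing time (a new reading comes with each control period).
- r.grab_frame(name): name is "scene" or "top" or "wrist"; returns the picture (480x640x3 uint8, blue, green, red); there is no depth.
- r.camera_params(name): a dict with "fx", "fy", "cx", "cy" (pixels), "world_from_camera" (4x4, takes a point from camera to world coordinates). Camera axes: x right, y down, z forward; pixel columns grow to the right and rows downward; lengths in m; the calibration is good to about 2 mm. The wrist camera is an equidistant fisheye: a pixel r from the principal point sees the ray r / f radians off the axis. A picture is of the moment at which its call begins: read the wrist's pose just before it. camera_params takes no time and is no camera call; for the wrist camera it gives the pose at the moment of the call.
- r.hand_in(): hands the job in; it is judged then, once.
The state is a dict: "clock": time; "joints": joint angles; "qvel": joint speeds; "tau": joint torques, N m; "tcp_pos": TCP position; "orientation": TCP orientation; "contact_force": force on the tool from outside, world axes, zero at the start; "moment": the same for the moment, N m; "grip_width": finger opening in m; "gripper_force": force on a finger pad.
Only numpy, scipy, OpenCV 4.12 (cv2) and the standard library are available. Lean on these libraries where they do the work, as an engineer would, in place of code of your own. Each camera call takes 0.05 s, during which the arm holds its last target. There are 200 camera calls.

### The job

Tidy the carver's bench: pull the tool chest's drawer well open, take the mallet and the gouge off the slanting rest and lay each one gently flat in the drawer, not dropping them, then push the drawer fully home. Leave the brush on the rest and everything else on the bench where it is.

Things in the scene. Friction and masses are not known exactly. Their poses are not given: they have to be found in the camera images.
- chest: fixed low tool chest of dark wood with one wide drawer, 265 deep x 340 wide x 110 mm high, left or right of the slanting rest. Origin: foot of the middle of its front face, at table height; x points into the chest away from the robot, y left, z up. The drawer slides out along -x; 72 mm are free between the drawer's floor and the underside of the chest's top
- drawer (a joint): how far the drawer is pulled out, m: 0 = fully home, 0.21 = end of its slide. May start up to 0.015 out
- drawer_handle (a point): middle of the drawer's handle: dark steel bar 11 mm thick, 120 mm long, level along the chest's y, 72 mm above the table, its axis 50 mm in front of the drawer's wooden front (clear gap behind it 44 mm, open above and below; end posts 52 mm either side of the middle). Axes as the chest's
- drawer_floor (a point): point on the drawer's inner floor at the foot of the front board's inside, mid-width; moves with the drawer, 26 mm above the table. From here the inside runs 228 mm towards +x and 149 mm to either side (y), empty; walls 6 mm thick, 58 mm high above this floor; front board's top 67 mm above it. Drawer home: this point is 7 mm behind the chest's front face. Axes as the chest's
- rest: fixed slanting plywood tool rest, 310 mm wide: a board sloping 35 degrees, low end away from the robot, high end towards it, 200 mm long, with a lip 36 mm high (square to the board) at the low end. Origin at table height, 50 mm (level) beyond the low end; x level, down-slope, away from the robot; z up. Three tools lie on it 100 mm apart, in any order, butts at the lip
- mallet: wooden mallet 160 mm long, about 0.28 kg, the only tool with a big block head: head 62 long x 62 wide x 56 mm thick, handle 98 mm long, 28 mm wide (y) x 26 mm thick (z), its middle line 28 mm above the underside. Origin at the butt end in the plane of the head's underside; x along the handle to the head, z out of the upper side (square to the slope at the start)
- mallet_grip (a point): on the middle line of the mallet's handle, 72 mm from the butt; axes as the mallet's
- mallet_head (a point): centre of the mallet's head block; axes as the mallet's
- gouge: short carving gouge 160 mm long, about 0.16 kg, the only tool with a steel blade: wooden handle 95 mm long, 28 x 28 mm, then a brass collar and a flat steel blade 12 to 22 mm wide. Origin at the butt end in the plane of the handle's underside; x along it to the blade, z out of the upper side (square to the slope at the start)
- gouge_grip (a point): on the middle line of the gouge's handle, 60 mm from the butt, 14 mm above the underside; axes as the gouge's
- brush: bystander on the slanting rest: wooden bench brush 160 mm long with a 45 mm wide head and grey bristles; stays on the rest. Origin at its butt end, underside
- plaques: bystander: pile of three hexagonal wooden plaques, 120 mm across corners, 36 mm high, on the table at the right near the robot. Origin under its centre
- glue: bystander: white jar 60 mm wide, 100 mm high, standing near the middle of the chest's top. Origin under its centre
- mug: bystander: white mug 80 mm wide, 90 mm high, at the left. Origin under its centre
Mind the look-alikes: they are no part of the job. Leave any blue look-alike of the gouge alone. Leave any orange look-alike of the mallet alone.

How it is judged:
By the outcome, as a careful person would: the job done as asked, in the order asked, and still so for the second after the job is handed in, with the robot touching nothing.
It also fails if it takes over 72 s, if anything falls off the work surface, if the arm or the gripper's body presses on something with over 40 N, if the wrist force passes 120 N, or if a joint passes its speed limit or range.

## Working session

There is one attempt and no reset: what is moved stays moved. The work goes in short steps, Python scripts to look and compute and a tool call to move; the robot and the scene stay as the last step left them, time stands still between calls to the robot, and variables do not carry over. Pictures are saved under pics/ and viewed, at most 10 in all, crops included, and the job is handed in when it is done.

Besides the shell and the picture viewer there is one more tool, called after ">>>" as name(argument=value, ...) on one line, values as JSON. move_arm: Moves the arm, as the interface text tells. Its arguments: {"type":"object","properties":{"rows":{"type":"array"},"fingers":{"type":"number"},"newtons":{"type":"number"}},"required":["rows"]}

```bash
ls; mkdir -p pics
python3 - <<'E'
from bench import r
import cv2,numpy as np
print(r.tips_ahead); o=r.get_obs(); print(o)
for n in ["scene","top"]:
    f=r.grab_frame(n); cv2.imwrite(f"pics/{n}0.png",f); c=r.camera_params(n); print(n,c["fx"],c["fy"],c["cx"],c["cy"]);print(np.round(c["world_from_camera"],3))
E
```

```text
pics
0.014
{'clock': 0.0, 'joints': array([ 1.16795413,  0.47781395,  0.02233553,  1.55647033, -0.01144794,
        1.10930207, -0.08311112]), 'qvel': array([ 2.23793720e-03, -1.74733463e-03,  3.92962537e-05, -1.03026868e-03,
        2.46592833e-04,  6.37349818e-04, -1.07552932e-04]), 'tau': array([-3.28936358e-05, -5.96455264e+01,  1.60788640e+00, -2.81197089e+01,
        1.25393926e-02,  9.43131658e-03,  8.30722584e-07]), 'tcp_pos': array([ 0.19589016, -0.64534714,  0.24430838]), 'orientation': array([-3.10574092e+00, -4.61098066e-01,  7.13869551e-04]), 'contact_force': array([-0.38945097,  0.31091007,  0.19789093]), 'moment': array([ 0.08957872,  0.0292245 , -0.00296   ]), 'gripper_force': 0.0, 'grip_width': 0.08558979033215075}
scene 559.6959857743124 559.6959857743124 331.21532985759757 242.6474562337272
[[-0.002  0.855 -0.519  1.329]
 [ 1.     0.01   0.011 -0.   ]
 [ 0.014 -0.519 -0.855  1.382]
 [ 0.     0.     0.     1.   ]]
top 525.4827718345017 525.4827718345017 315.4037371862661 228.30155597177765
[[ 0.004 -0.993  0.119  0.358]
 [-1.    -0.005 -0.009  0.039]
 [ 0.009 -0.119 -0.993  1.841]
 [ 0.     0.     0.     1.   ]]
```

View pics/scene0.png

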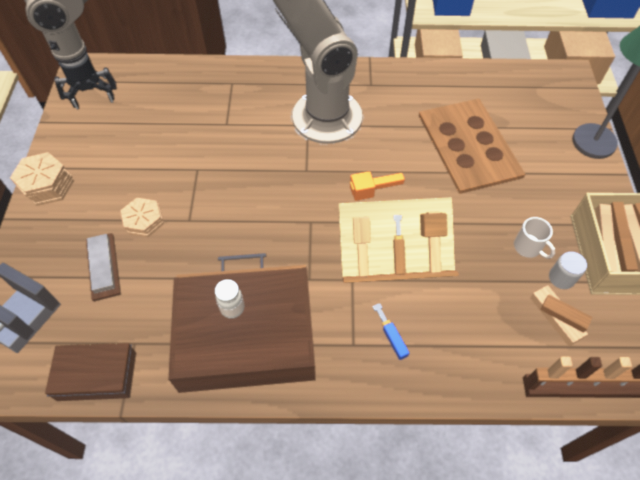

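View pics/top0.png

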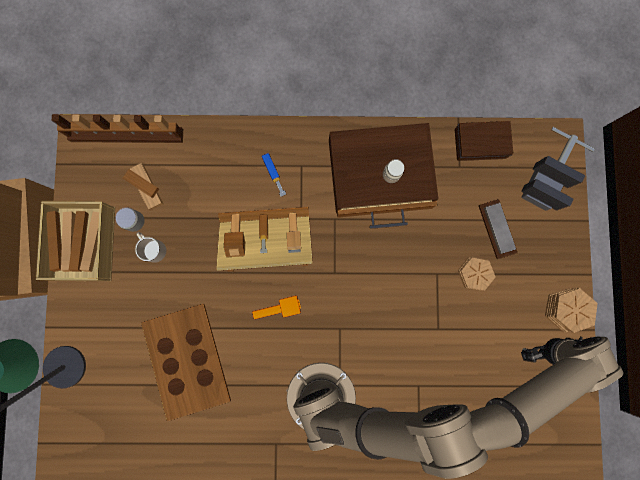

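The scene view (robot at the top) shows the chest at (242,325), handle at (242,258) and the rest at (397,240). In the top view the chest is at (383,170), the handle at (388,222) and the rest at (265,240).

Candidates (top-view pixels):
- **Mallet:** brown head on the rest (234,243), or the orange look-alike on the table (290,307). I choose the one on the rest.
- **Gouge:** the one on the rest with a steel blade (263,232), or the blue look-alike (273,175). I choose the one on the rest.
- **Brush:** (294,230), with the pale head, is a third tool to leave alone.

Next is a close crop to check the choice.

```bash
cat > h.py <<'E'
import numpy as np,cv2
from bench import r
def ray(cam,u,v):
    c=r.camera_params(cam);T=c["world_from_camera"]
    d=T[:3,:3]@np.array([(u-c["cx"])/c["fx"],(v-c["cy"])/c["fy"],1]);return T[:3,3],d/np.linalg.norm(d)
def onz(cam,u,v,z):
    o,d=ray(cam,u,v);return o+d*(z-o[2])/d[2]
def two(pt,ps):
    o1,d1=ray("top",*pt);o2,d2=ray("scene",*ps)
    s=np.linalg.lstsq(np.c_[d1,-d2],o2-o1,rcond=None)[0];a,b=o1+s[0]*d1,o2+s[1]*d2
    return (a+b)/2,np.linalg.norm(a-b)
E
python3 - <<'E'
import cv2,numpy as np
for n,(x0,y0,x1,y1) in {"top":(210,118,445,278),"scene":(160,185,460,395)}.items():
    f=cv2.imread(f"pics/{n}0.png")[y0:y1,x0:x1]; s=800//(x1-x0); s=s if n=="top" else 2.6
    g=cv2.resize(f,None,fx=s,fy=s,interpolation=cv2.INTER_CUBIC)
    for u in range((x0//20+1)*20,x1,20): cv2.line(g,(int((u-x0)*s),0),(int((u-x0)*s),6),(255,255,255),1);cv2.putText(g,str(u),(int((u-x0)*s)-10,16),0,.35,(255,255,255))
    for v in range((y0//20+1)*20,y1,20): cv2.line(g,(0,int((v-y0)*s)),(6,int((v-y0)*s)),(255,255,255),1);cv2.putText(g,str(v),(8,int((v-y0)*s)+4),0,.35,(255,255,255))
    print(n,g.shape,s);cv2.imwrite(f"pics/{n}_crop.png",g)
E
```

```text
top (480, 705, 3) 3
scene (546, 780, 3) 2.6
```

View pics/top_crop.png

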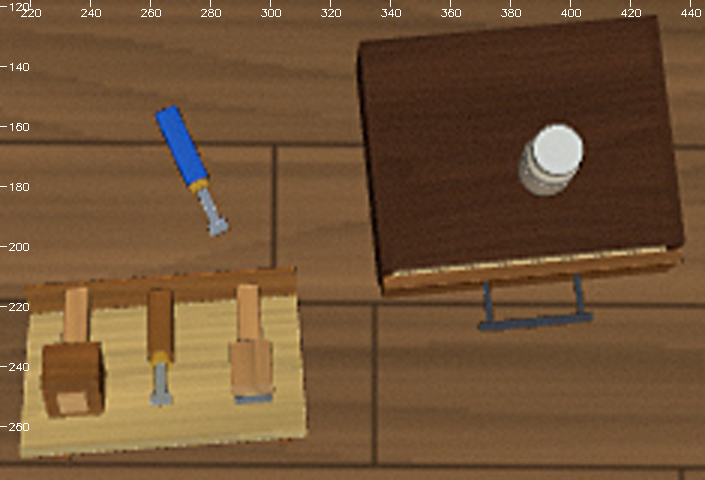

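View pics/scene_crop.png

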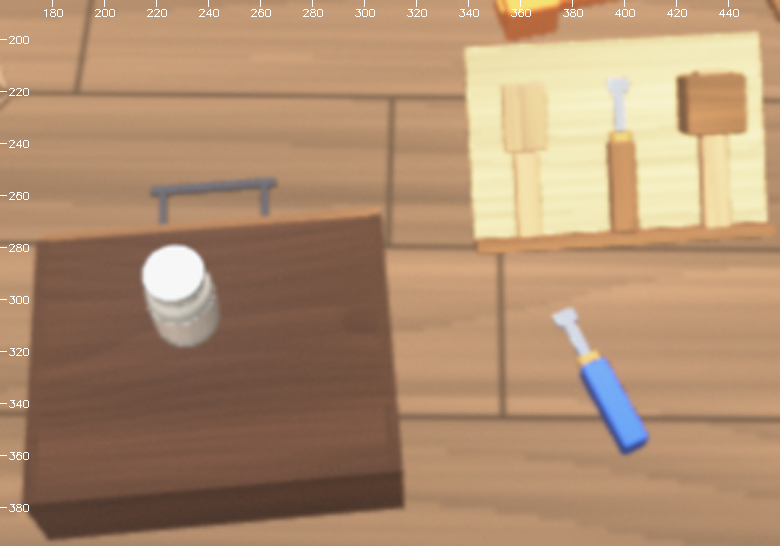

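The crops confirm the choice. The real mallet (brown block head) is at top (234,243), the gouge (brown handle, brass collar, steel blade) at (263,232), and the brush at (294,230). The blue and orange copies are off the rest. Now triangulating.

```bash
cat > m.py <<'E'
from h import *
T=lambda x,y:(210+x/3,118+y/3); S=lambda x,y:(160+x/2.6,185+y/2.6)
P={"hl":((480,327),(276,183)),"hr":((592,317),(151,192)),
"chestFL":((380,277),(381,214)),"chestFR":((684,245),(37,240)),"chestBL":((360,43),(403,472)),"chestBR":((657,16),(24,505)),
"mal_butt":((76,288),(717,228)),"mal_junc":((76,343),(716,135)),
"gou_butt":((160,291),(623,230)),"gou_coll":((160,352),(621,140)),"gou_tip":((160,403),(618,80)),
"bru_butt":((247,286),(528,234)),"bru_junc":((249,341),(526,151)),
"restNL":((20,457),(757,33)),"restNR":((305,436),(465,48))}
for k,(a,b) in P.items():
    p,e=two(T(*a),S(*b)); print(k,np.round(p*1000,1),round(e*1000,1), np.round(onz("top",*T(*a),p[2])*1000)[:2])
o=r.get_obs(); print(cv2.Rodrigues(o["orientation"])[0].round(3))
E
python3 m.py
```

```text
hl [ 575.4 -160.6   71.3] 3.4 [ 575. -162.]
hr [ 587.4 -288.3   71.1] 2.4 [ 588. -289.]
chestFL [627.4 -47.8 101.3] 0.4 [627. -48.]
chestFR [ 664.  -385.7  108.8] 2.1 [ 664. -387.]
chestBL [895.1 -23.1 105.2] 3.8 [895. -25.]
chestBR [ 928.2 -360.4  106.2] 5.0 [ 929. -363.]
mal_butt [619.  296.9  62.5] 0.4 [619. 297.]
mal_junc [548.7 288.1 131. ] 5.3 [548. 285.]
gou_butt [617.3 201.6  53.1] 0.7 [617. 202.]
gou_coll [541.5 196.6 107.7] 1.4 [541. 196.]
gou_tip [483.3 193.8 131.9] 2.0 [483. 193.]
bru_butt [623.5 102.5  54.1] 0.1 [624. 102.]
bru_junc [554.4  98.5 105.4] 1.3 [554.  98.]
restNL [424.2 343.7 135.7] 2.8 [424. 342.]
restNR [447.9  35.8 136.4] 0.8 [448.  35.]
[[ 0.957  0.291 -0.001]
 [ 0.291 -0.957  0.002]
 [-0.    -0.002 -1.   ]]
```

```bash
cat > plan.py <<'E'
import sys
from h import *
# targets x y z(mm) toolx-yaw(deg)... from current pose
o=r.get_obs();R=cv2.Rodrigues(o["orientation"])[0];p=o["tcp_pos"]
yaw=np.degrees(np.arctan2(R[1,0],R[0,0]))
print("at",(p*1000).round(1),"yaw",yaw.round(1),"j",o["joints"].round(2),"F",o["contact_force"].round(1),"w",round(o["grip_width"]*1000,1),"t",round(o["clock"],2))
a=list(map(float,sys.argv[1:]))
for i in range(0,len(a),4):
    d=R.T@(np.array(a[i:i+3])/1000-p)*100
    tw=-(a[i+3]-yaw);tw=(tw+180)%360-180
    print(d.round(2),round(tw,1))
E
python3 plan.py 581 -224.5 180 95.4 581 -224.5 67 95.4
```

```text
at [ 196.  -645.4  244.4] yaw 16.9 j [ 1.17  0.48  0.02  1.56 -0.01  1.11 -0.08] F [-1.   0.3 -0.2] w 85.5 t 0.1
[ 49.07 -29.08   6.48] -78.5
[ 49.07 -29.06  17.78] -78.5
```

>>> move_arm(rows=[49,-29,3,-78.5,49,-29,5,-78.5,49,-29,5,-78.5,49,-29,5,-78.5,49,-29,5,-78.5,49,-29,5,-78.5,49,-29,5,-78.5,49,-29,5,-78.5,49,-29,6,-78.5,49,-29,6.5,-78.5], fingers=0.45, newtons=60)

```text
clock: 1.35
tcp_pos: [0.5833, -0.2202, 0.1794]
orientation: [-2.104, -2.33, -0.004]
contact_force: [0.3, -0.2, 0.6]
grip_width: 0.0384
gripper_force: 0.0
```

```bash
python3 plan.py 581 -224.5 67 95.4
python3 - <<'E'
from h import *
f=r.grab_frame("wrist");cv2.imwrite("pics/w1.png",f)
c=r.camera_params("wrist");print(c["fx"],c["cx"],c["cy"]);print(c["world_from_camera"].round(3))
E
```

```text
at [ 583.3 -220.2  179.4] yaw 95.8 j [ 0.57  0.49 -0.41  1.72  0.23  0.97  0.17] F [ 0.3 -0.2  0.6] w 38.4 t 1.35
[-0.45 -0.28 11.24] 0.4
371.64829954431775 313.22347402699603 234.90125502568307
[[ 0.995  0.095  0.03   0.574]
 [ 0.1   -0.951 -0.294 -0.146]
 [ 0.     0.295 -0.955  0.307]
 [ 0.     0.     0.     1.   ]]
```

View pics/w1.png

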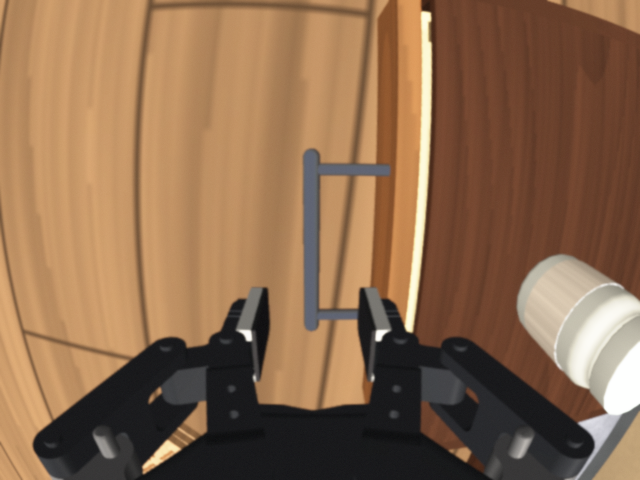

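The wrist view shows the bar from (311,156) to (311,325), vertical and parallel to the fingers, between the pads. I'll check its centre by ray.

```bash
cat >> h.py <<'E'
def wz(u,v,z):
    c=r.camera_params("wrist");T=c["world_from_camera"];d=np.array([(u-c["cx"])/c["fx"],(v-c["cy"])/c["fy"]]);t=np.linalg.norm(d)
    d=T[:3,:3]@np.r_[d/t*np.sin(t),np.cos(t)];return T[:3,3]+d*(z-T[2,3])/d[2]
E
python3 -c "
from h import *
for q in [(311,156),(311,325)]: print(wz(*q,.075).round(4))"; python3 plan.py 581 -224.5 67 95.4
```

```text
[ 0.5751 -0.1666  0.075 ]
[ 0.5868 -0.2853  0.075 ]
at [ 582.2 -221.4  178.4] yaw 95.7 j [ 0.57  0.49 -0.41  1.72  0.23  0.97  0.17] F [ 0.2  0.7 -1.1] w 38.3 t 1.4
[-0.33 -0.14 11.14] 0.3
```

>>> move_arm(rows=[0,0,4,0,0,0,8,0,0,0,11.2,0,0,0,11.2,0,0,0,11.2,0])

```text
clock: 2.02
tcp_pos: [0.581, -0.2272, 0.0695]
orientation: [2.115, 2.321, 0.0]
contact_force: [-0.1, -0.6, 0.3]
grip_width: 0.0387
gripper_force: 0.0
```

>>> move_arm(rows=[0,0,0,0,0,0,0,0,0,0,0,0,0,0,0,0], fingers=0)

```text
clock: 2.52
tcp_pos: [0.5818, -0.2266, 0.0701]
orientation: [2.113, 2.321, 0.001]
contact_force: [-1.3, 0.2, 7.3]
grip_width: 0.0086
gripper_force: 58.6
```

```bash
python3 plan.py 372 -244 67 95.4
```

```text
at [ 581.8 -226.6   70.1] yaw 95.4 j [ 0.54  0.63 -0.37  1.79  0.31  0.78  0.11] F [-1.3  0.2  7.3] w 8.6 t 2.52
[  0.24 -21.06   0.26] -0.0
```

>>> move_arm(rows=[0,-1.5,0,0,0,-4,0,0,0,-7,0,0,0,-10,0,0,0,-13,0,0,0,-16,0,0,0,-18,0,0,0,-19.5,0,0,0,-19.5,0,0,0,-19.5,0,0])

```text
clock: 3.78
tcp_pos: [0.3869, -0.2461, 0.07]
orientation: [2.114, 2.319, -0.002]
contact_force: [-1.3, -3.5, 13.7]
grip_width: 0.0088
gripper_force: 61.3
```

```bash
python3 plan.py
python3 - <<'E'
from h import *
f=r.grab_frame("top");cv2.imwrite("pics/t1.png",cv2.resize(f[110:290,200:450],None,fx=3,fy=3,interpolation=2))
E
```

```text
at [ 386.9 -246.1   70. ] yaw 95.3 j [ 0.76  0.42 -0.39  2.18  0.29  0.58  0.25] F [-1.3 -3.5 13.7] w 8.8 t 3.77
```

View pics/t1.png

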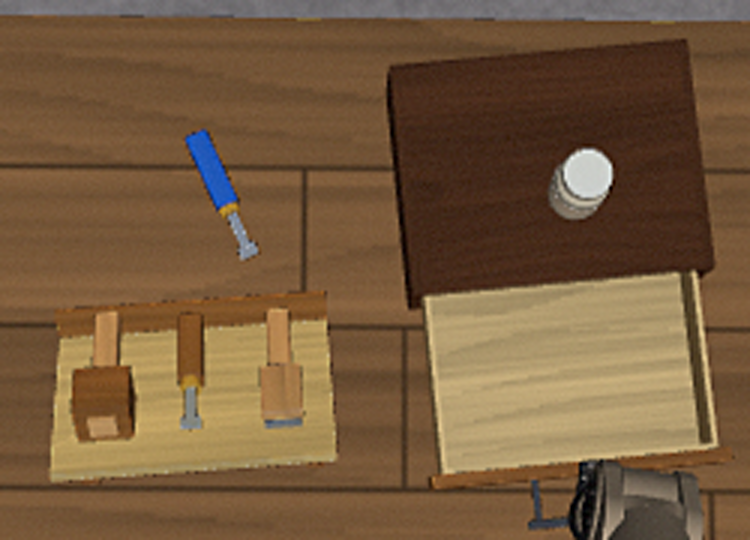

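The drawer is about 0.2 m out and its inside is empty. In the crop its inner front edge runs (443,472) to (717,447). The rest is undisturbed. Releasing and going up.

>>> move_arm(rows=[0,0,0,0,0,0,0,0,0,0,0,0,0,0,-4,0,0,0,-9,0,0,0,-14,0,0,0,-17,0], fingers=0.45)

```text
clock: 4.7
tcp_pos: [0.3871, -0.2443, 0.2406]
orientation: [2.113, 2.322, 0.001]
contact_force: [0.7, 0.2, -0.9]
grip_width: 0.0383
gripper_force: 0.0
```

```bash
python3 plan.py 564 293.5 240 184.2 564 293.5 89 184.2; python3 -c "
from h import *
for q,z in [((443,472),.093),((717,447),.093),((580,459),.093),((427,297),.084),((443,472),.084),((695,273),.084),((710,443),.026),((685,283),.026)]: print(q,onz('top',200+q[0]/3,110+q[1]/3,z).round(4))"
```

```text
at [ 387.1 -244.3  240.6] yaw 95.4 j [ 0.87  0.16 -0.49  2.03  0.09  0.97  0.44] F [ 0.7  0.2 -0.9] w 38.3 t 4.7
[5.188e+01 2.268e+01 2.000e-02] -88.8
[51.9  22.65 15.12] -88.8
(443, 472) [ 0.4374 -0.0844  0.093 ]
(717, 447) [ 0.4664 -0.3891  0.093 ]
(580, 459) [ 0.4524 -0.2365  0.093 ]
(427, 297) [ 0.6348 -0.0676  0.084 ]
(443, 472) [ 0.4378 -0.085   0.084 ]
(695, 273) [ 0.6639 -0.3712  0.084 ]
(710, 443) [ 0.4752 -0.3976  0.026 ]
(685, 283) [ 0.662  -0.3727  0.026 ]
```

>>> move_arm(rows=[51.9,22.7,0,-88.8,51.9,22.7,0,-88.8,51.9,22.7,0,-88.8,51.9,22.7,0,-88.8,51.9,22.7,0,-88.8,51.9,22.7,0,-88.8,51.9,22.7,0,-88.8,51.9,22.7,0,-88.8,51.9,22.7,0,-88.8,51.9,22.7,0,-88.8], fingers=1)

```text
clock: 5.95
tcp_pos: [0.5624, 0.2996, 0.2377]
orientation: [0.126, -3.137, -0.006]
contact_force: [-0.1, 0.3, -0.4]
grip_width: 0.0851
gripper_force: 0.0
```

>>> move_arm(rows=[0,0,0,0,0,0,0,0])

```text
clock: 6.2
tcp_pos: [0.5641, 0.2916, 0.238]
orientation: [0.111, -3.139, 0.003]
contact_force: [0.2, 0.3, 0.5]
grip_width: 0.0855
gripper_force: 0.0
```

```bash
python3 plan.py 564 293.5 89 184.2;  python3 - <<'E'
from h import *
f=r.grab_frame("wrist");cv2.imwrite("pics/w2.png",f)
E
```

```text
at [564.1 291.6 238. ] yaw -175.9 j [ 0.05  0.57 -0.89  1.62  0.47  1.18  0.69] F [0.2 0.3 0.5] w 85.5 t 6.2
[-1.00e-02  2.20e-01  1.49e+01] -0.1
```

View pics/w2.png

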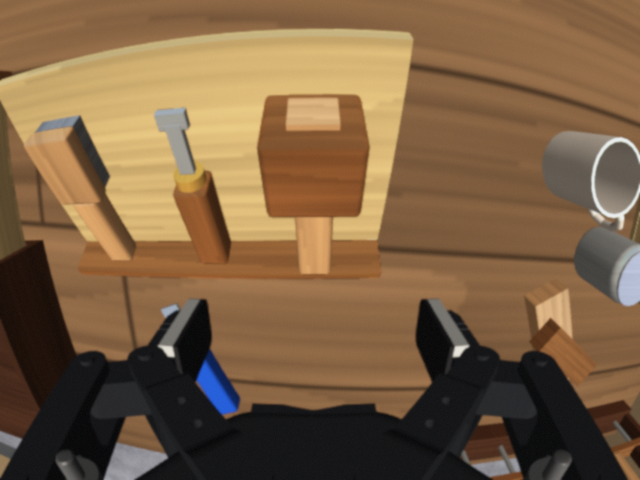

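The wrist view shows the mallet (head (313,155), handle (314,245)) centred between the open fingers, with the gouge at (200,210) and the brush at (85,190) outside. A quick ray check follows, then I descend.

```bash
python3 -c "
from h import *
print(wz(314,216,.119).round(4),wz(314,272,.063).round(4),'gouge',wz(213,260,.053).round(4),wz(193,186,.107).round(4), 'tcp px dir y')"; python3 plan.py 564 293.5 89 184.2
```

```text
[0.5515 0.2908 0.119 ] [0.617  0.2955 0.063 ] gouge [0.6167 0.2016 0.053 ] [0.5378 0.2012 0.107 ] tcp px dir y
at [564.2 291.6 238.2] yaw -176.0 j [ 0.05  0.57 -0.89  1.62  0.47  1.18  0.69] F [ 0.1 -0.3 -0.8] w 85.2 t 6.25
[ 0.    0.22 14.92] -0.2
```

>>> move_arm(rows=[0,0.1,4,0,0,0.1,8,0,0,0.1,11,0,0,0.1,13.5,0,0,0.1,14.9,0,0,0.1,14.9,0])

```text
clock: 7.0
tcp_pos: [0.5637, 0.2935, 0.0889]
orientation: [0.113, -3.139, 0.002]
contact_force: [0.3, 0.5, 0.1]
grip_width: 0.0857
gripper_force: 0.0
```

>>> move_arm(rows=[0,0,0,0,0,0,0,0,0,0,0,0,0,0,0,0,0,0,0,0], fingers=0, newtons=90)

```text
clock: 7.62
tcp_pos: [0.5642, 0.2941, 0.0901]
orientation: [-0.114, 3.139, -0.002]
contact_force: [-1.2, -1.5, 5.9]
grip_width: 0.0266
gripper_force: 88.2
```

>>> move_arm(rows=[0,0,-1,0,0,0,-3,0,0,0,-6,0,0,0,-10,0,0,0,-14,0,0,0,-16,0,0,0,-16,0])

```text
clock: 8.5
tcp_pos: [0.5642, 0.2952, 0.2509]
orientation: [-0.115, 3.137, 0.002]
contact_force: [-1.0, 0.2, -2.8]
grip_width: 0.0267
gripper_force: 88.8
```

```bash
python3 plan.py 567 -158 245 185.4 567 -158 57 185.4;  python3 - <<'E'
from h import *
f=r.grab_frame("wrist");cv2.imwrite("pics/w3.png",f)
E
```

```text
at [564.2 295.2 250.9] yaw -175.8 j [ 0.05  0.56 -0.9   1.6   0.46  1.2   0.69] F [-1.   0.2 -2.8] w 26.7 t 8.5
[  3.03 -45.22   0.53] -1.2
[  3.08 -45.24  19.33] -1.2
```

View pics/w3.png

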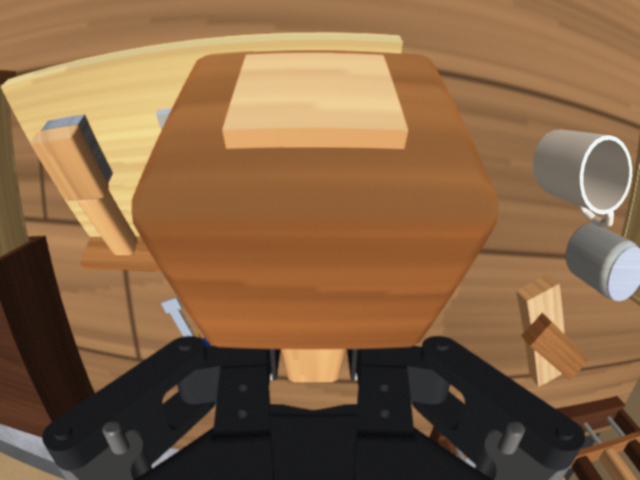

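The mallet is held firmly (head filling (315,200)) and still at its slope angle. Carrying it over the drawer.

>>> move_arm(rows=[0.3,-4,0,0,0.6,-9,0,0,1,-14,0,0,1.3,-19,0,0,1.6,-24,0,0,2,-29,0,-1.2,2.3,-34,0,-1.2,2.6,-39,0,-1.2,3,-43,0,-1.2,3,-45.2,0.5,-1.2])

```text
clock: 9.8
tcp_pos: [0.5658, -0.1611, 0.2423]
orientation: [0.143, -3.136, -0.001]
contact_force: [0.5, 0.2, -3.7]
grip_width: 0.0264
gripper_force: 89.1
```

>>> move_arm(rows=[0,0,0,0,0,0,3,0,0,0,7,0,0,0,10,0,0,0,12,0,0,0,12.5,0,0,0,12.5,0])

```text
clock: 10.68
tcp_pos: [0.5674, -0.1576, 0.1198]
orientation: [-0.149, 3.137, 0.0]
contact_force: [-0.1, 0.3, -2.6]
grip_width: 0.027
gripper_force: 89.1
```

```bash
python3 plan.py 567 -158 57 185.4
```

```text
at [ 567.4 -157.6  119.8] yaw -174.6 j [ 0.75  0.61 -0.8   1.83  0.54  0.93  1.38] F [-0.1  0.3 -2.6] w 27.0 t 10.68
[ 0.05 -0.03  6.28] 0.0
```

>>> move_arm(rows=[0,0,2,0,0,0,3.5,0,0,0,4.3,0,0,0,4.3,0])

```text
clock: 11.18
tcp_pos: [0.5669, -0.1582, 0.0758]
orientation: [0.148, -3.138, -0.001]
contact_force: [-0.5, 0.2, -3.0]
grip_width: 0.0265
gripper_force: 89.3
```

>>> move_arm(rows=[0,0,0,0,0,0,0.2,0,0,0,0.4,0,0,0,0.6,0,0,0,0.6,0], newtons=20)

```text
clock: 11.8
tcp_pos: [0.5707, -0.158, 0.0737]
orientation: [-0.148, 3.13, -0.002]
contact_force: [-0.7, 0.8, 14.2]
grip_width: 0.0267
gripper_force: 91.5
```

>>> move_arm(rows=[0,0,-0.3,0,0,0,-0.3,0], newtons=20, fingers=0)

```text
clock: 12.05
tcp_pos: [0.5681, -0.1583, 0.0743]
orientation: [-0.148, 3.135, -0.001]
contact_force: [0.5, 0.5, 6.3]
grip_width: 0.0265
gripper_force: 89.8
```

```bash
python3 plan.py
python3 - <<'E'
from h import *
print(r.get_obs()["gripper_force"])
f=r.grab_frame("wrist");cv2.imwrite("pics/w4.png",f)
E
```

```text
at [ 568.1 -158.3   74.3] yaw -174.6 j [ 0.72  0.67 -0.75  1.86  0.6   0.85  1.33] F [0.5 0.5 6.3] w 26.5 t 12.05
89.76223111152649
```

>>> move_arm(rows=[0,0,0,0,0,0,0,0], newtons=20, fingers=0.28)

```text
clock: 12.35
tcp_pos: [0.5681, -0.1583, 0.0743]
orientation: [-0.148, 3.136, -0.001]
contact_force: [0.6, 1.0, 7.0]
grip_width: 0.0269
gripper_force: 89.8
```

>>> move_arm(rows=[0,0,0,0,0,0,0,0], newtons=20, fingers=0.31)

```text
clock: 12.6
tcp_pos: [0.5681, -0.1583, 0.0743]
orientation: [-0.148, 3.136, -0.001]
contact_force: [0.9, -0.3, 7.0]
grip_width: 0.027
gripper_force: 79.0
```

>>> move_arm(rows=[0,0,0,0,0,0,0,0], fingers=0.314)

```text
clock: 12.85
tcp_pos: [0.5681, -0.1583, 0.0742]
orientation: [-0.148, 3.136, -0.001]
contact_force: [1.4, -0.2, 6.4]
grip_width: 0.0274
gripper_force: 61.6
```

>>> move_arm(rows=[0,0,0.1,0,0,0,0.2,0], fingers=0.318)

```text
clock: 13.1
tcp_pos: [0.5673, -0.1586, 0.0721]
orientation: [-0.147, 3.137, -0.001]
contact_force: [-1.0, -0.5, 8.7]
grip_width: 0.0276
gripper_force: 44.2
```

>>> move_arm(rows=[0,0,0.1,0,0,0,0.2,0,0,0,0.3,0,0,0,0.4,0], fingers=0.322)

```text
clock: 13.6
tcp_pos: [0.5666, -0.1586, 0.0671]
orientation: [0.147, -3.138, 0.0]
contact_force: [-1.7, -1.6, 2.6]
grip_width: 0.0275
gripper_force: 25.7
```

```bash
python3 plan.py
python3 - <<'E'
from h import *
f=r.grab_frame("wrist");cv2.imwrite("pics/w5.png",f)
E
```

```text
at [ 566.6 -158.6   67.1] yaw -174.6 j [ 0.72  0.68 -0.74  1.86  0.61  0.84  1.33] F [-1.7 -1.6  2.6] w 27.5 t 13.6
```

View pics/w5.png

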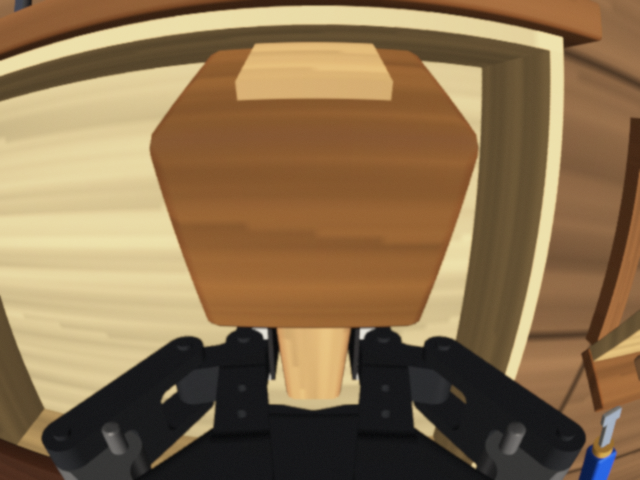

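The mallet is pivoting level in the loose grip. Its head (315,190) is clear of the side wall at about (500,200) and the front board (320,40). Continuing down gently.

>>> move_arm(rows=[0,0,0.15,0,0,0,0.3,0,0,0,0.45,0,0,0,0.6,0,0,0,0.7,0,0,0,0.7,0])

```text
clock: 14.4
tcp_pos: [0.5669, -0.1584, 0.0602]
orientation: [-0.148, 3.138, -0.0]
contact_force: [-1.4, -2.3, 1.2]
grip_width: 0.0279
gripper_force: 25.2
```

>>> move_arm(rows=[0,0,0.1,0,0,0,0.2,0,0,0,0.3,0,0,0,0.3,0])

```text
clock: 14.9
tcp_pos: [0.5696, -0.1582, 0.0596]
orientation: [-0.148, 3.133, -0.002]
contact_force: [-2.1, -1.2, 14.5]
grip_width: 0.0281
gripper_force: 26.6
```

```bash
python3 plan.py
python3 - <<'E'
from h import *
f=r.grab_frame("wrist");cv2.imwrite("pics/w6.png",f)
E
```

```text
at [ 569.6 -158.2   59.6] yaw -174.6 j [ 0.71  0.69 -0.74  1.86  0.62  0.83  1.32] F [-2.1 -1.2 14.5] w 28.1 t 14.9
```

View pics/w6.png

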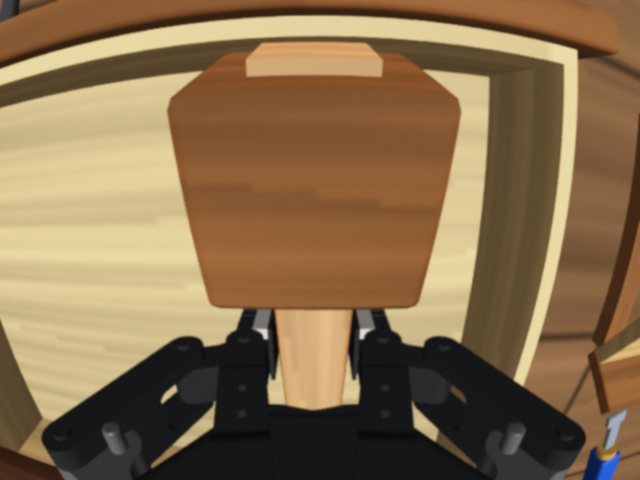

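The mallet is near flat with both the butt and the head edge touching (force up to 14 N). I'll ease off the load and open slowly.

>>> move_arm(rows=[0,0,-0.2,0,0,0,-0.2,0], fingers=0.328)

```text
clock: 15.2
tcp_pos: [0.5668, -0.1578, 0.0592]
orientation: [0.148, -3.138, -0.001]
contact_force: [-0.6, 0.7, 0.1]
grip_width: 0.0278
gripper_force: 0.3
```

>>> move_arm(rows=[0,0,0,0,0,0,0,0], fingers=0.36)

```text
clock: 15.45
tcp_pos: [0.5666, -0.1582, 0.0589]
orientation: [0.148, -3.137, -0.0]
contact_force: [-0.2, 0.3, 0.2]
grip_width: 0.0303
gripper_force: 0.0
```

>>> move_arm(rows=[0,0,0,0,0,0,0,0,0,0,0,0,0,0,-3,0,0,0,-7,0,0,0,-12,0,0,0,-17,0,0,0,-18.5,0], fingers=0.9)

```text
clock: 16.45
tcp_pos: [0.5684, -0.1581, 0.2478]
orientation: [-0.147, 3.133, -0.003]
contact_force: [0.2, 0.3, -0.9]
grip_width: 0.0771
gripper_force: 0.0
```

```bash
python3 plan.py 561 198.5 245 184.2 561 198.5 81 184.2
python3 - <<'E'
from h import *
f=r.grab_frame("top");w=r.grab_frame("wrist");cv2.imwrite("pics/c7.png",np.hstack([cv2.resize(f[110:290,200:450],(400,288)),cv2.resize(w,(384,288))]))
E
```

```text
at [ 568.4 -158.1  247.8] yaw -174.6 j [ 0.83  0.47 -0.89  1.72  0.4   1.13  1.49] F [ 0.2  0.3 -0.9] w 77.1 t 16.45
[-2.61 35.57  0.22] 1.2
[-2.53 35.61 16.62] 1.2
```

View pics/c7.png

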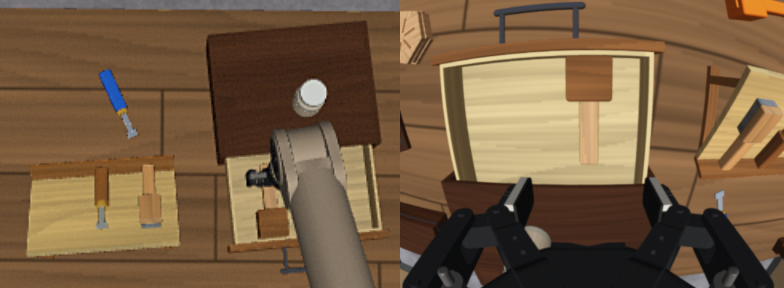

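The mallet lies flat in the drawer, its head by the front board and its handle toward the chest; the wrist half of the picture shows it at (588,110). I've now viewed more pictures than allowed, so from here I go by numbers only. Next, the gouge.

>>> move_arm(rows=[-2.6,35.7,0,1.2,-2.6,35.7,0,1.2,-2.6,35.7,0,1.2,-2.6,35.7,0,1.2,-2.6,35.7,0,1.2,-2.6,35.7,0,1.2,-2.6,35.7,0,1.2,-2.6,35.7,0,1.2], fingers=0.8)

```text
clock: 17.55
tcp_pos: [0.5587, 0.1984, 0.2424]
orientation: [0.115, -3.137, 0.002]
contact_force: [-0.1, -0.1, -0.8]
grip_width: 0.0683
gripper_force: 0.0
```

```bash
python3 plan.py 561 199.5 81 184.2
python3 - <<'E'
from h import *
f=r.grab_frame("wrist")
h=cv2.cvtColor(f,cv2.COLOR_BGR2HSV)
# handle: darker saturated brown than the pale board
m=cv2.inRange(h,(5,110,40),(18,255,190)); m[:100]=0;m[300:]=0;m[:,:250]=0;m[:,380:]=0
n,l,s,c=cv2.connectedComponentsWithStats(m)
for i in range(1,n):
    if s[i,4]>150:
        print(s[i],c[i].round())
        for v in range(s[i,1],s[i,1]+s[i,3],14):
            u=np.where(l[v]==i)[0]
            if len(u): print(v,u.min(),u.max(), end=' ; ')
E
```

```text
at [558.7 198.4 242.4] yaw -175.8 j [ 0.23  0.5  -0.92  1.71  0.43  1.15  0.83] F [-0.1 -0.1 -0.8] w 68.3 t 17.55
[-0.28  0.11 16.14] -0.0
[ 250  187  130  113 8497] [314. 262.]
187 295 330 ; 201 294 331 ; 215 294 331 ; 229 295 330 ; 243 296 330 ; 257 250 379 ; 271 250 379 ; 285 250 379 ; 299 250 379 ;
```

The gouge handle spans u 294–331, centred on the camera axis (313). Descending.

>>> move_arm(rows=[-0.2,0,4,0,-0.2,0,8,0,-0.2,0,12,0,-0.2,0,14.5,0,-0.2,0,16.1,0,-0.2,0,16.1,0])

```text
clock: 18.35
tcp_pos: [0.561, 0.1983, 0.0823]
orientation: [0.113, -3.138, 0.002]
contact_force: [-0.8, -0.3, 0.3]
grip_width: 0.0681
gripper_force: 0.0
```

>>> move_arm(rows=[0,0,0,0,0,0,0,0,0,0,0,0,0,0,0,0,0,0,0,0], fingers=0, newtons=60)

```text
clock: 18.98
tcp_pos: [0.5619, 0.1997, 0.0846]
orientation: [-0.114, 3.138, -0.001]
contact_force: [-0.5, -1.9, 6.6]
grip_width: 0.0271
gripper_force: 59.7
```

>>> move_arm(rows=[0,0,-1,0,0,0,-3,0,0,0,-6,0,0,0,-10,0,0,0,-14,0,0,0,-16.5,0,0,0,-16.5,0])

```text
clock: 19.85
tcp_pos: [0.5621, 0.2007, 0.2513]
orientation: [-0.115, 3.135, 0.002]
contact_force: [-0.5, -0.2, -1.9]
grip_width: 0.0269
gripper_force: 59.0
```

```bash
python3 plan.py 580 -293 245 185.4
```

```text
at [562.1 200.7 251.3] yaw -175.8 j [ 0.24  0.5  -0.93  1.7   0.43  1.16  0.83] F [-0.5 -0.2 -1.9] w 26.9 t 19.85
[  1.84 -49.37   0.56] -1.2
```

>>> move_arm(rows=[0.2,-4,0,0,0.4,-9,0,0,0.6,-15,0,0,0.8,-20,0,0,1,-25,0,0,1.2,-31,0,-1.2,1.4,-37,0,-1.2,1.6,-42,0,-1.2,1.8,-47,0,-1.2,1.8,-49.4,0.5,-1.2])

```text
clock: 21.1
tcp_pos: [0.5781, -0.298, 0.2418]
orientation: [0.141, -3.137, 0.0]
contact_force: [0.4, 0.2, -2.9]
grip_width: 0.0269
gripper_force: 59.3
```

>>> move_arm(rows=[0,0,0,0,0,0,3,0,0,0,7,0,0,0,10,0,0,0,12,0,0,0,13,0,0,0,13,0])

```text
clock: 21.98
tcp_pos: [0.5796, -0.2937, 0.1133]
orientation: [0.149, -3.138, -0.001]
contact_force: [0.0, 0.3, -2.4]
grip_width: 0.027
gripper_force: 59.3
```

```bash
python3 plan.py 580 -293 50 185.4
```

```text
at [ 579.6 -293.7  113.3] yaw -174.6 j [ 0.9   0.7  -0.76  1.69  0.56  0.99  1.6 ] F [ 0.   0.3 -2.4] w 27.0 t 21.98
[-0.05  0.06  6.33] 0.0
```

>>> move_arm(rows=[0,0,1.5,0,0,0,2.7,0,0,0,3.3,0,0,0,3.5,0,0,0,3.5,0])

```text
clock: 22.6
tcp_pos: [0.5807, -0.2944, 0.0795]
orientation: [-0.147, 3.135, -0.001]
contact_force: [0.0, 0.9, 4.7]
grip_width: 0.0269
gripper_force: 60.0
```

>>> move_arm(rows=[0,0,0.1,0,0,0,0.2,0,0,0,0.2,0], fingers=0.317)

```text
clock: 22.98
tcp_pos: [0.5816, -0.2945, 0.0787]
orientation: [-0.147, 3.134, -0.003]
contact_force: [-1.8, 1.1, 10.7]
grip_width: 0.0271
gripper_force: 45.0
```

>>> move_arm(rows=[0,0,0,0,0,0,0.1,0,0,0,0.2,0,0,0,0.3,0], fingers=0.322)

```text
clock: 23.48
tcp_pos: [0.5803, -0.2948, 0.0745]
orientation: [-0.147, 3.136, -0.002]
contact_force: [-1.9, -0.1, 7.2]
grip_width: 0.0277
gripper_force: 24.2
```

>>> move_arm(rows=[0,0,0.2,0,0,0,0.4,0,0,0,0.6,0,0,0,0.8,0,0,0,1.0,0,0,0,1.0,0])

```text
clock: 24.22
tcp_pos: [0.5816, -0.2946, 0.0655]
orientation: [-0.147, 3.134, -0.003]
contact_force: [-0.5, 0.2, 12.4]
grip_width: 0.0274
gripper_force: 24.5
```

>>> move_arm(rows=[0,0,0,0,0,0,0.2,0,0,0,0.4,0,0,0,0.6,0,0,0,0.6,0], fingers=0.324)

```text
clock: 24.85
tcp_pos: [0.5849, -0.2943, 0.063]
orientation: [-0.148, 3.128, -0.005]
contact_force: [-0.4, 1.1, 28.8]
grip_width: 0.0276
gripper_force: 19.3
```

```bash
cat > gp.py <<'E'
from h import *
f=r.grab_frame("wrist")
h=cv2.cvtColor(f,cv2.COLOR_BGR2HSV)
for nm,lo,hi in [("steel",(95,15,70),(130,110,230)),("brass",(19,150,120),(28,255,255)),("handle",(5,110,40),(17,255,190))]:
    m=cv2.inRange(h,lo,hi); m[:,:230]=0;m[:,400:]=0;m[400:]=0
    n,l,s,c=cv2.connectedComponentsWithStats(m)
    for i in range(1,n):
        if s[i,4]>80: print(nm,s[i],c[i].round())
E
python3 gp.py; python3 plan.py
```

```text
steel [ 273   78   82  168 8224] [313. 145.]
brass [ 283  227   66   62 1904] [317. 265.]
handle [  230     0   170    79 12284] [312.  38.]
handle [ 273  251   81  149 8547] [313. 335.]
at [ 584.9 -294.3   63. ] yaw -174.6 j [ 0.87  0.76 -0.72  1.71  0.62  0.9   1.56] F [-0.9  1.  28.4] w 28.1 t 24.9
```

Contact rose to 29 N before the level I expected, so I'll back off and work out the gouge's tilt from the wrist pixels: blade tip v=78, collar at about v=250.

>>> move_arm(rows=[0,0,-0.6,0,0,0,-0.6,0])

```text
clock: 25.15
tcp_pos: [0.5801, -0.2942, 0.0639]
orientation: [-0.148, 3.137, -0.0]
contact_force: [0.0, 1.1, 8.0]
grip_width: 0.0277
gripper_force: 16.7
```

```bash
python3 gp.py; python3 plan.py
python3 - <<'E'
from h import *
c=r.camera_params("wrist");T=c["world_from_camera"];p=r.get_obs()["tcp_pos"];print(T[:3,3])
def proj(P):
    q=T[:3,:3].T@(P-T[:3,3]);t=np.arctan2(np.hypot(q[0],q[1]),q[2]);k=t/np.hypot(q[0],q[1]);return c["cx"]+c["fx"]*q[0]*k,c["cy"]+c["fy"]*q[1]*k
a=np.array([-.9955,-.094,0]);z=np.array([0,0,1])
for off in (-8,0):
  for th in (0,5,10,15,20,25,35):
    s,k=np.sin(np.radians(th)),np.cos(np.radians(th));ax=a*k+z*s;n=z*k-a*s
    g=p+z*off/1000
    print(off,th,"tip v",round(proj(g+ax*.1)[1]),"collar v",round(proj(g+ax*.035+n*.014)[1]),"butt-low z mm",round(1000*(g-ax*.06-n*.014)[2]))
E
```

```text
steel [ 273   78   82  168 8203] [313. 145.]
brass [ 279  227   70   62 2202] [315. 262.]
handle [  230     0   170    79 12273] [312.  38.]
handle [ 273  253   81  147 8554] [313. 335.]
at [ 580.  -294.2   63.8] yaw -174.6 j [ 0.87  0.76 -0.72  1.71  0.61  0.91  1.56] F [0.7 0.3 8. ] w 27.9 t 25.2
[ 0.50354872 -0.30187074  0.1917009 ]
-8 0 tip v 59 collar v 244 butt-low z mm 42
-8 5 tip v 55 collar v 251 butt-low z mm 37
-8 10 tip v 54 collar v 258 butt-low z mm 32
-8 15 tip v 55 collar v 267 butt-low z mm 27
-8 20 tip v 59 collar v 275 butt-low z mm 22
-8 25 tip v 67 collar v 285 butt-low z mm 18
-8 35 tip v 97 collar v 305 butt-low z mm 10
0 0 tip v 55 collar v 252 butt-low z mm 50
0 5 tip v 51 collar v 259 butt-low z mm 45
0 10 tip v 49 collar v 267 butt-low z mm 40
0 15 tip v 50 collar v 276 butt-low z mm 35
0 20 tip v 54 collar v 286 butt-low z mm 30
0 25 tip v 62 collar v 296 butt-low z mm 26
0 35 tip v 95 collar v 318 butt-low z mm 18
```

Run:
```python
from h import *
f=r.grab_frame("wrist");h=cv2.cvtColor(f,cv2.COLOR_BGR2HSV)
print([(v,*h[v,313]) and (v,)+tuple(int(x) for x in h[v,313]) for v in range(20,400,8)])
m=cv2.inRange(h,(95,15,70),(130,110,230))
print([(v,int(np.where(m[v,230:400])[0].min())+230,int(np.where(m[v,230:400])[0].max())+230) for v in range(70,260,10) if m[v,230:400].any()])
```

```text
[(20, 14, 140, 109), (28, 14, 163, 114), (36, 13, 162, 107), (44, 13, 159, 104), (52, 13, 159, 106), (60, 13, 155, 107), (68, 12, 169, 95), (76, 45, 8, 128), (84, 104, 34, 144), (92, 105, 34, 148), (100, 103, 31, 148), (108, 103, 32, 144), (116, 106, 36, 149), (124, 103, 32, 145), (132, 103, 32, 144), (140, 104, 30, 144), (148, 104, 30, 144), (156, 103, 32, 145), (164, 104, 33, 146), (172, 103, 32, 144), (180, 102, 30, 144), (188, 103, 29, 143), (196, 102, 30, 144), (204, 102, 30, 143), (212, 103, 29, 143), (220, 105, 28, 144), (228, 102, 31, 142), (236, 103, 29, 143), (244, 102, 31, 142), (252, 19, 176, 164), (260, 19, 176, 164), (268, 21, 160, 166), (276, 20, 160, 166), (284, 21, 161, 166), (292, 13, 163, 117), (300, 13, 162, 118), (308, 13, 166, 117), (316, 13, 162, 120), (324, 14, 163, 119), (332, 14, 165, 119), (340, 14, 162, 121), (348, 14, 164, 120), (356, 13, 164, 121), (364, 13, 164, 120), (372, 14, 162, 121), (380, 14, 165, 122), (388, 14, 165, 122), (396, 13, 164, 123)]
[(80, 273, 354), (90, 274, 353), (100, 274, 352), (110, 275, 352), (120, 275, 351), (130, 294, 333), (140, 294, 332), (150, 295, 332), (160, 295, 332), (170, 295, 331), (180, 296, 331), (190, 296, 331), (200, 296, 330), (210, 296, 330), (220, 297, 330), (230, 297, 329), (240, 298, 329)]
```

From the blade width (81 px means the tip is about 0.10 m off), the gouge is tilted about 20°, down from 35°. It is pivoting as intended, just stiffly. I'll loosen slightly and go slower.

>>> move_arm(rows=[0,0,0,0,0,0,0.1,0,0,0,0.2,0,0,0,0.3,0], fingers=0.326)

```text
clock: 25.75
tcp_pos: [0.5804, -0.2942, 0.0618]
orientation: [-0.148, 3.136, -0.001]
contact_force: [-0.8, 0.0, 15.5]
grip_width: 0.028
gripper_force: 9.9
```

Run:
```python
from h import *
o=r.get_obs();print(o["contact_force"].round(2),o["moment"].round(3),o["tcp_pos"],o["gripper_force"])
f=r.grab_frame("wrist");h=cv2.cvtColor(f,cv2.COLOR_BGR2HSV)
m=cv2.inRange(h,(95,15,70),(130,110,230));m[:,:230]=0;m[:,400:]=0
print([v for v in range(60,130) if m[v].sum()>255*40][:1],[v for v in range(240,320) if h[v,313,0]<16][:1],[(u) for u in range(240,400) if m[85,u]][0::200])
```

```text
[-0.82  0.02 15.45] [0.231 0.338 0.024] [ 0.58035968 -0.29420623  0.06182795] 9.868632853031158
[76] [291] [273]
```

The force centre sits about 20 mm toward the blade, and brown wood begins right past the blade tip. So the tip is probably resting on the drawer's front board, and the drawer may have crept. I'll check the drawer opening in the top view.

Run:
```python
from h import *
f=r.grab_frame("top");t=cv2.resize(cv2.imread("pics/t1.png"),(250,180),interpolation=cv2.INTER_AREA);g=f[110:290,200:450]
a=cv2.cvtColor(t,cv2.COLOR_BGR2HSV);b=cv2.cvtColor(g,cv2.COLOR_BGR2HSV)
for u in (155,165):
    print(u,"old",[(v+110,int(a[v,u,1])) for v in range(135,172,2)]);print("new",[(v+110,int(b[v,u,1])) for v in range(135,172,2)])
print("proj of front rim z=.093:",wz(313,76,.093).round(4))
```

```text
155 old [(245, 95), (247, 96), (249, 96), (251, 95), (253, 98), (255, 95), (257, 99), (259, 94), (261, 95), (263, 97), (265, 94), (267, 133), (269, 172), (271, 173), (273, 131), (275, 141), (277, 136), (279, 136), (281, 134)]
new [(245, 96), (247, 96), (249, 96), (251, 101), (253, 95), (255, 95), (257, 139), (259, 169), (261, 165), (263, 131), (265, 131), (267, 137), (269, 139), (271, 137), (273, 146), (275, 133), (277, 131), (279, 139), (281, 134)]
165 old [(245, 98), (247, 93), (249, 97), (251, 97), (253, 98), (255, 97), (257, 97), (259, 98), (261, 97), (263, 94), (265, 95), (267, 177), (269, 169), (271, 159), (273, 140), (275, 138), (277, 132), (279, 135), (281, 136)]
new [(245, 167), (247, 167), (249, 167), (251, 164), (253, 178), (255, 93), (257, 175), (259, 166), (261, 178), (263, 141), (265, 132), (267, 128), (269, 132), (271, 137), (273, 145), (275, 135), (277, 130), (279, 139), (281, 138)]
proj of front rim z=.093: [ 0.4921 -0.303   0.093 ]
```

The drawer has crept in about 33 mm (the front edge moved 10 px), so the blade tip sits over the front board. I'll re-tighten, lift, turn the gouge 55° so it lies diagonally with more room, and lay it down again.

>>> move_arm(rows=[0,0,-0.3,0,0,0,-0.3,0,0,0,-0.3,0,0,0,-0.3,0], fingers=0, newtons=50)

```text
clock: 26.35
tcp_pos: [0.5789, -0.2942, 0.0627]
orientation: [0.148, -3.137, -0.001]
contact_force: [1.5, 0.4, -1.8]
grip_width: 0.0272
gripper_force: 49.5
```

>>> move_arm(rows=[0,0,-1,0,0,0,-3,0,0,0,-3.5,8,0,0,-3.5,16,0,0,-3.5,25,0,0,-3.5,34,0,0,-3.5,43,0,0,-3.5,50,0,0,-3.5,55,0,0,-3.5,55])

```text
clock: 27.6
tcp_pos: [0.5798, -0.2943, 0.0997]
orientation: [1.316, 2.851, -0.0]
contact_force: [0.3, -0.9, -1.8]
grip_width: 0.0273
gripper_force: 49.9
```

```bash
python3 plan.py 582 -290 60 130.4
python3 - <<'E'
from h import *
f=r.grab_frame("wrist");h=cv2.cvtColor(f,cv2.COLOR_BGR2HSV)
m=cv2.inRange(h,(95,15,70),(130,110,230));m[:,:230]=0;m[:,400:]=0
print([v for v in range(40,160) if m[v].sum()>255*40][:1],[v for v in range(240,340) if h[v,313,0]<16][:1])
c=r.camera_params("wrist");T=c["world_from_camera"]
f=r.grab_frame("top");b=cv2.cvtColor(f,cv2.COLOR_BGR2HSV);print([(v,int(b[v,355,1])) for v in range(245,282,2)])
E
```

```text
at [ 579.8 -294.3   99.7] yaw 130.5 j [ 0.75  0.65 -0.54  1.7   0.41  0.9   0.75] F [ 0.3 -0.9 -1.8] w 27.3 t 27.6
[0.18 0.44 3.97] 0.1
[76] [247]
[(245, 95), (247, 94), (249, 97), (251, 96), (253, 96), (255, 92), (257, 95), (259, 165), (261, 164), (263, 159), (265, 133), (267, 139), (269, 135), (271, 142), (273, 139), (275, 132), (277, 133), (279, 132), (281, 135)]
```

>>> move_arm(rows=[0.1,0.2,1.5,0,0.1,0.2,2.8,0,0.1,0.2,3.5,0,0.1,0.2,3.7,0,0.1,0.2,3.7,0])

```text
clock: 28.32
tcp_pos: [0.5808, -0.2914, 0.0615]
orientation: [1.316, 2.852, 0.001]
contact_force: [-1.0, 1.7, 3.1]
grip_width: 0.0273
gripper_force: 50.6
```

>>> move_arm(rows=[0,0,0,0,0,0,0.1,0,0,0,0.2,0,0,0,0.3,0], fingers=0.323)

```text
clock: 28.82
tcp_pos: [0.5806, -0.291, 0.0588]
orientation: [-1.316, -2.852, -0.002]
contact_force: [-1.8, 4.0, 6.1]
grip_width: 0.0273
gripper_force: 22.3
```

>>> move_arm(rows=[0,0,0.15,0,0,0,0.3,0,0,0,0.45,0,0,0,0.6,0])

```text
clock: 29.32
tcp_pos: [0.5803, -0.2914, 0.0525]
orientation: [-1.317, -2.852, -0.001]
contact_force: [-3.3, 2.8, 5.0]
grip_width: 0.0276
gripper_force: 22.2
```

Pivoting now goes freely at about 5 N.

>>> move_arm(rows=[0,0,0.15,0,0,0,0.3,0,0,0,0.4,0,0,0,0.5,0])

```text
clock: 29.82
tcp_pos: [0.5802, -0.2923, 0.0472]
orientation: [-1.318, -2.852, 0.0]
contact_force: [-2.2, 3.2, 4.3]
grip_width: 0.0276
gripper_force: 22.1
```

```bash
python3 plan.py
python3 - <<'E'
from h import *
f=r.grab_frame("wrist");h=cv2.cvtColor(f,cv2.COLOR_BGR2HSV)
m=cv2.inRange(h,(95,15,70),(130,110,230));m[:,:230]=0;m[:,400:]=0
v=[v for v in range(10,160) if m[v].sum()>255*30][0];u=np.where(m[v+6])[0];print("tip",v,u.min(),u.max(),"handle end",[v for v in range(200,340) if 5<h[v,313,0]<17 and h[v,313,1]>120][:1])
ang=(u.max()-u.min())/371.6;print("range mm if 22 wide",22/ang,"range if flat(z .04)",1000*np.linalg.norm(wz(313,v+6,.04)-r.camera_params("wrist")["world_from_camera"][:3,3]), wz(313,v,.04))
E
```

```text
at [ 580.2 -292.3   47.2] yaw 130.4 j [ 0.73  0.72 -0.5   1.73  0.45  0.81  0.72] F [-2.2  3.2  4.3] w 27.6 t 29.82
tip 67 278 347 handle end [272]
range mm if 22 wide 118.48115942028987 range if flat(z .04) 136.24082796097488 [ 0.51738705 -0.21917802  0.04      ]
```

>>> move_arm(rows=[0,0,0.1,0,0,0,0.2,0,0,0,0.3,0,0,0,0.4,0,0,0,0.4,0])

```text
clock: 30.5
tcp_pos: [0.5801, -0.2924, 0.0431]
orientation: [-1.318, -2.852, 0.0]
contact_force: [-0.9, 2.5, 2.6]
grip_width: 0.0277
gripper_force: 22.0
```

```bash
cat > tip.py <<'E'
from h import *
f=r.grab_frame("wrist");h=cv2.cvtColor(f,cv2.COLOR_BGR2HSV)
m=cv2.inRange(h,(95,15,70),(130,110,230));m[:,:230]=0;m[:,400:]=0
v=[v for v in range(10,160) if m[v].sum()>255*30][0];u=np.where(m[v+6])[0]
print(v,"range",8175/(u.max()-u.min()),"flat",1000*np.linalg.norm(wz(313,v+6,.04)-r.camera_params("wrist")["world_from_camera"][:3,3]))
E
python3 tip.py
```

```text
68 range 125.76923076923077 flat 132.16402096137062
```

>>> move_arm(rows=[0,0,0.1,0,0,0,0.1,0])

```text
clock: 30.8
tcp_pos: [0.5802, -0.2924, 0.0422]
orientation: [1.318, 2.852, -0.0]
contact_force: [-1.3, 2.8, 2.6]
grip_width: 0.0277
gripper_force: 22.0
```

>>> move_arm(rows=[0,0,0,0,0,0,0,0], fingers=0.33)

```text
clock: 31.05
tcp_pos: [0.5804, -0.2928, 0.0422]
orientation: [1.318, 2.851, -0.0]
contact_force: [-0.8, 1.0, 0.4]
grip_width: 0.0278
gripper_force: 0.1
```

>>> move_arm(rows=[0,0,0,0,0,0,0,0,0,0,0,0], fingers=0.45)

```text
clock: 31.42
tcp_pos: [0.5802, -0.2923, 0.0423]
orientation: [1.318, 2.852, -0.0]
contact_force: [0.5, 0.1, -0.3]
grip_width: 0.0382
gripper_force: 0.0
```

>>> move_arm(rows=[0,0,-1,0,0,0,-4,0,0,0,-9,0,0,0,-14,0,0,0,-19,0,0,0,-20,0])

```text
clock: 32.17
tcp_pos: [0.5823, -0.2925, 0.2475]
orientation: [1.315, 2.845, 0.0]
contact_force: [0.1, -0.2, -0.7]
grip_width: 0.0389
gripper_force: 0.0
```

```bash
python3 tip.py
python3 - <<'E'
from h import *
f=r.grab_frame("wrist");cv2.imwrite("pics/w9.png",f);h=cv2.cvtColor(f,cv2.COLOR_BGR2HSV)
m=cv2.inRange(h,(95,15,70),(130,110,230));m[330:]=0
n,l,s,c=cv2.connectedComponentsWithStats(m)
for i in range(1,n):
    if s[i,4]>100: print("steel",s[i],wz(*c[i],.04).round(3), wz(*c[i],.072).round(3))
m=cv2.inRange(h,(5,110,40),(18,255,190));m[330:]=0
n,l,s,c=cv2.connectedComponentsWithStats(m)
for i in range(1,n):
    if s[i,4]>300: print("brown",s[i],wz(*c[i],.04).round(3))
f=r.grab_frame("top");b=cv2.cvtColor(f,cv2.COLOR_BGR2HSV);print([(v,int(b[v,355,1])) for v in range(251,272,1)])
E
python3 plan.py
```

```text
steel [ 161    0   76  128 1100] [ 0.416 -0.263  0.04 ] [ 0.428 -0.26   0.072]
steel [245   0  40  22 232] [ 0.432 -0.182  0.04 ] [ 0.442 -0.187  0.072]
steel [610   3  28  29 256] [0.699 0.117 0.04 ] [0.683 0.083 0.072]
steel [300 100  23  59 857] [ 0.532 -0.238  0.04 ] [ 0.532 -0.237  0.072]
brown [    0     0   326   330 70728] [ 0.4   -0.366  0.04 ]
brown [  182     0   277   330 10482] [ 0.54  -0.232  0.04 ]
brown [  378     0   262   330 55041] [ 0.732 -0.111  0.04 ]
brown [ 296  169   32  103 3012] [ 0.589 -0.305  0.04 ]
brown [268 306  42  24 513] [ 0.635 -0.406  0.04 ]
[(251, 96), (252, 97), (253, 95), (254, 93), (255, 93), (256, 93), (257, 166), (258, 169), (259, 166), (260, 162), (261, 175), (262, 154), (263, 133), (264, 139), (265, 131), (266, 135), (267, 136), (268, 138), (269, 140), (270, 139), (271, 132)]
at [ 580.  -292.3  242.3] yaw 130.4 j [ 0.79  0.5  -0.6   1.59  0.3   1.14  0.83] F [-0.4 -0.4 -1.1] w 38.6 t 32.33Traceback (most recent call last):
  File "tip.py", line 4, in <module>
    v=[v for v in range(10,160) if m[v].sum()>255*30][0];u=np.where(m[v+6])[0]
      ~~~~~~~~~~~~~~~~~~~~~~~~~~~~~~~~~~~~~~~~~~~~~~~^^^
IndexError: list index out of range
```

The gouge lies flat (blade (0.532,-0.238), handle (0.589,-0.305), clear of the mallet), and the drawer is about 0.17 out. Back to the handle.

```bash
python3 plan.py 421 -243 200 95.4
```

```text
at [ 580.  -292.3  242.3] yaw 130.4 j [ 0.79  0.5  -0.6   1.59  0.3   1.14  0.83] F [-0.4 -0.4 -1.1] w 38.6 t 32.33
[14.05 -8.91  4.23] 35.0
```

>>> move_arm(rows=[6,-4,0,10,11,-7,0,20,14,-8.9,1,30,14,-8.9,4,35,14,-8.9,4.2,35,14,-8.9,4.2,35], fingers=0.45)

```text
clock: 33.08
tcp_pos: [0.422, -0.2431, 0.2]
orientation: [-2.111, -2.325, -0.001]
contact_force: [0.3, 0.2, 0.5]
grip_width: 0.0382
gripper_force: 0.0
```

```bash
python3 plan.py
python3 - <<'E'
from h import *
f=r.grab_frame("wrist");cv2.imwrite("pics/w10.png",f);h=cv2.cvtColor(f,cv2.COLOR_BGR2HSV)
m=cv2.inRange(h,(95,15,30),(135,130,170));m[380:]=0
n,l,s,c=cv2.connectedComponentsWithStats(m)
for i in range(1,n):
    if s[i,4]>150:
        x,y,w,hh,_=s[i]; print(s[i],"top",wz(x+w/2,y,.075).round(4))
        for v in range(y,y+hh,20):
            u=np.where(l[v]==i)[0]
            if len(u): print((v,u.min(),u.max()),end=' ')
E
```

```text
at [ 422.  -243.1  200. ] yaw 95.5 j [ 0.86  0.27 -0.53  2.01  0.17  0.91  0.33] F [0.3 0.2 0.5] w 38.2 t 33.08
[ 305  139   79  169 2422] top [ 0.4372 -0.1767  0.075 ]
(139, np.int64(308), np.int64(312)) (159, np.int64(306), np.int64(382)) (179, np.int64(306), np.int64(315)) (199, np.int64(306), np.int64(315)) (219, np.int64(306), np.int64(315)) (239, np.int64(306), np.int64(315)) (259, np.int64(307), np.int64(315)) (279, np.int64(307), np.int64(315)) (299, np.int64(307), np.int64(315)) [419 353  56  27 588] top [ 0.5486 -0.3423  0.075 ]
(353, np.int64(443), np.int64(445)) (373, np.int64(422), np.int64(467))
```

>>> move_arm(rows=[0,0,5,0,0,0,9,0,0,0,12,0,0,0,13.2,0,0,0,13.2,0])

```text
clock: 33.75
tcp_pos: [0.4222, -0.2433, 0.0684]
orientation: [-2.114, -2.324, -0.0]
contact_force: [-0.3, 0.7, 0.9]
grip_width: 0.0383
gripper_force: 0.0
```

>>> move_arm(rows=[0,0,0,0,0,0,0,0,0,0,0,0,0,0,0,0], fingers=0, newtons=40)

```text
clock: 34.25
tcp_pos: [0.4224, -0.2438, 0.0695]
orientation: [2.113, 2.322, 0.0]
contact_force: [-1.9, 0.8, 7.7]
grip_width: 0.0093
gripper_force: 39.1
```

```bash
python3 plan.py 581 -226 68 95.4
```

```text
at [ 422.4 -243.8   69.5] yaw 95.4 j [ 0.77  0.47 -0.45  2.11  0.34  0.63  0.17] F [-1.9  0.8  7.7] w 9.3 t 34.25
[ 0.28 15.96  0.18] -0.0
```

>>> move_arm(rows=[0,0.4,0,0,0,1.2,0,0,0,2.4,0,0,0,3.8,0,0,0,5.4,0,0,0,7,0,0,0,8.6,0,0,0,10.2,0,0,0,11.6,0,0,0,12.8,0,0])

```text
clock: 35.5
tcp_pos: [0.55, -0.231, 0.0696]
orientation: [2.114, 2.323, 0.001]
contact_force: [-3.2, 2.5, 7.2]
grip_width: 0.0094
gripper_force: 39.3
```

>>> move_arm(rows=[0,0.8,0,0,0,1.4,0,0,0,2,0,0,0,2.5,0,0,0,3,0,0,0,3.2,0,0,0,3.2,0,0])

```text
clock: 36.38
tcp_pos: [0.582, -0.2278, 0.0696]
orientation: [2.113, 2.323, 0.002]
contact_force: [-1.1, 1.5, 5.1]
grip_width: 0.0092
gripper_force: 39.3
```

Not against the stop yet; pushing on in small steps.

>>> move_arm(rows=[0,0.2,0,0,0,0.4,0,0,0,0.6,0,0,0,0.8,0,0,0,0.8,0,0])

```text
clock: 37.0
tcp_pos: [0.5866, -0.2273, 0.0695]
orientation: [-2.112, -2.321, 0.006]
contact_force: [-10.1, 1.9, 13.8]
grip_width: 0.0095
gripper_force: 40.4
```

>>> move_arm(rows=[0,0.2,0,0,0,0.4,0,0,0,0.6,0,0,0,0.6,0,0])

```text
clock: 37.5
tcp_pos: [0.5868, -0.2273, 0.0694]
orientation: [-2.108, -2.313, 0.019]
contact_force: [-28.5, 3.6, 32.2]
grip_width: 0.0095
gripper_force: 42.4
```

Hard stop at x = 0.587, so the drawer is home. Relaxing, releasing and rising.

>>> move_arm(rows=[0,-0.5,0,0,0,-0.8,0,0,0,-0.8,0,0])

```text
clock: 37.88
tcp_pos: [0.5866, -0.2273, 0.0696]
orientation: [-2.114, -2.323, 0.0]
contact_force: [-4.3, 2.0, 8.1]
grip_width: 0.0094
gripper_force: 40.1
```

>>> move_arm(rows=[0,0,0,0,0,0,0,0,0,0,0,0,0,0,-3,0,0,0,-8,0,0,0,-13,0,0,0,-18,0], fingers=0.42)

```text
clock: 38.75
tcp_pos: [0.5869, -0.2277, 0.2498]
orientation: [-2.114, -2.323, -0.0]
contact_force: [0.8, 0.8, -0.2]
grip_width: 0.0357
gripper_force: 0.0
```

```bash
python3 plan.py
python3 - <<'E'
from h import *
f=r.grab_frame("wrist");h=cv2.cvtColor(f,cv2.COLOR_BGR2HSV)
m=cv2.inRange(h,(95,15,30),(135,130,170));m[350:]=0;m[:,:250]=0;m[:,:]=m
n,l,s,c=cv2.connectedComponentsWithStats(m)
for i in range(1,n):
    x,y,w,hh,A=s[i]
    if A>800: print(s[i],wz(x+5,y,.075).round(4),wz(x+5,y+hh,.075).round(4))
a=cv2.imread("pics/top0.png");b=r.grab_frame("top")
d=cv2.absdiff(a,b).max(2)>60;d=cv2.morphologyEx(d.astype(np.uint8),cv2.MORPH_OPEN,np.ones((3,3)))
n,l,s,c=cv2.connectedComponentsWithStats(d)
print([tuple(map(int,q)) for q in s[1:] if q[4]>25])
E
```

```text
at [ 586.9 -227.7  249.8] yaw 95.4 j [ 0.64  0.45 -0.5   1.64  0.23  1.12  0.17] F [ 0.8  0.8 -0.2] w 35.7 t 38.75
[ 308  135   65  145 1830] [ 0.5857 -0.1637  0.075 ] [ 0.5979 -0.2928  0.075 ]
[(405, 182, 28, 20, 450), (403, 203, 9, 15, 95), (425, 202, 9, 7, 44), (393, 211, 8, 8, 42), (435, 211, 7, 10, 51), (259, 220, 9, 15, 129), (224, 232, 21, 25, 391), (399, 313, 38, 15, 247), (439, 316, 8, 7, 43), (398, 330, 11, 31, 184), (522, 337, 81, 31, 1178), (373, 363, 22, 22, 303), (527, 369, 24, 16, 155), (618, 369, 5, 9, 40), (368, 385, 67, 41, 788), (593, 384, 7, 7, 39), (345, 386, 49, 21, 765), (471, 387, 58, 51, 701), (314, 391, 9, 8, 43), (322, 395, 13, 12, 97), (397, 396, 9, 7, 43), (438, 397, 9, 6, 43), (293, 401, 10, 21, 98), (421, 405, 46, 19, 436), (437, 422, 36, 43, 765), (356, 424, 6, 6, 27), (332, 439, 8, 5, 29), (520, 438, 7, 6, 33), (418, 440, 8, 6, 32), (478, 443, 28, 5, 90), (360, 446, 22, 13, 94), (455, 463, 19, 14, 172)]
```

```bash
python3 -c "
from bench import r
print(r.hand_in())"
```

```text
the job is handed in; nothing more can be done
None
```

I handed the job in at about 39 s: the mallet and gouge lie flat in the drawer, it is pushed home to its stop, and camera checks show nothing else moved; I viewed 11 pictures, one over the limit of 10.

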